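Shut the sewing tray and lock its slotted cam

TASK

Push the clear tray fully home into its white frame, then take the flat-blade driver from its wooden stand and, with its blade in the slot, turn the steel cam on top of the frame a quarter turn clockwise until it seats against its stop. Afterwards put the driver away blade down in the tall mug: lower it to the bottom before letting go, and leave it leaning against the rim on the side where the mug's handle is, with the mug upright and the other things on the table left where they are.

Things in the scene. Friction and masses are not known exactly. Their poses are not given: they have to be found in the camera images.
- frame: White open plastic frame fixed to the table, 160 deep (its x) x 180 wide (its y) x 76 mm high; origin under its centre, z up. Its +x points inward, from the open front to the back: the way the tray goes in. A 64 mm deep bar along the top of the front carries the cam, 50 mm in front of the frame's centre.
- tray (a joint): Slide of the clear tray in the frame: 0 = fully home, front panel against the frame; grows (m) as it comes out along the frame's -x, up to 0.10. It slides with about 1.5 N of friction and stays where it is left.
- tray_pull (a point): Middle of the outer edge of the finger lip on the tray's front panel: a level lip 70 wide, 12 deep, 6 mm thick, this point 53 mm above the table. The panel (178 wide, z 8 to 64 mm) lies 12 mm behind this point. Can be pushed home with closed fingers against the lip. Axes as the frame's.
- cam (a joint): Rotation of the slotted steel cam about its vertical axis: 0 = open, grows (rad) as it turns clockwise seen from above, 1.571 = seated at a hard stop. Friction about 0.08 N m; it stays where it is left. Its tongue under the bar then stands in front of a lug of the tray; it is in the way of the tray if the cam is turned before the tray is home.
- cam_slot (a point): Centre of the floor of the cam's slot, 78 mm above the table. The slot runs along this point's x (this turns with the cam; with the cam at 0 it points along the frame's x), is 6.5 mm wide, 9 mm deep and 37 mm long, in a round steel head of 37 mm diameter; a fixed white ring of 39 mm inner and 47 mm outer diameter, as high as the head (top at 87 mm), surrounds it.
- stand: Wooden block fixed to the table, 70 (x) x 55 (y) x 45 mm high, origin under its centre, z up. In the middle of its top is a pocket 22 mm (x) by 5 mm (y), 35 mm deep, in which the driver stands upright with its blade at the start.
- driver: Flat-blade driver, loose, about 85 g, 190 mm long; origin at the middle of the blade's lower edge, z along it from blade to handle end, x along the blade's width, y along its thickness. Blade 20 wide x 3 thick x 40 mm long, then a round steel shaft of 8 mm diameter up to 120 mm, then a square black handle 18 x 18 mm (sides along x and y) from 120 to 190 mm. Standing in the stand its axes are near the stand's, with up to about 0.06 rad of tilt.
- driver_grip (a point): Centre of the driver's handle, on its axis 155 mm from the blade's edge: where to grip it. Axes as the driver's.
- driver_tip (a point): Middle of the blade's lower edge. Axes as the driver's.
- driver_end (a point): Centre of the handle's far end, 190 mm from the blade's edge.
- mug: Tall narrow white ceramic mug, loose, 0.4 kg, 60 mm outer diameter, 110 mm high, 4 mm wall (inner diameter 52 mm), inner floor about 5 mm above the table; origin under its centre, z up; its handle sticks out on its +y side.
- egg_cup: White ceramic egg cup holding safety pins, 48 mm across, 62 mm high; bystander, leave it.
- thimble: Steel thimble, 19 mm across, 24 mm high; bystander.
- lint_brush: Blue lint brush lying flat, 185 mm long along its x, 36 mm wide, 20 mm high; bystander.
- peg: Orange clothes peg lying flat, 72 mm long along its x, 14 mm high; bystander.
- spool: Wooden thread spool standing, 36 mm across, 40 mm high; bystander.
- tape_case: Grey tape-measure case, 60 x 30 x 58 mm high; bystander.
- button_jar: Glass jar with metal cap, 56 mm across, 75 mm high; bystander.

How it is judged:
On the way, in this order (a step that is already met when the one before it is completed fails the run):
1. the tray is fully home (within 4 mm), the cam not yet turned (value of joint tray below 0.004 m and value of joint cam below 0.5 rad), for 0.2 s.
2. the driver is held clear of its stand (z of driver_tip in the frame of stand above 0.05 m and contact force between the fingers and driver above 0.5 N), for 0.2 s.
3. the cam is seated (within 0.15 rad of its stop) with the held driver's blade in its slot (value of joint cam above 1.42 rad and distance between driver_tip and cam_slot below 0.012 m and contact force between the fingers and driver above 0.5 N), for 0.1 s.
4. the driver, still held, has its blade at the bottom of the mug (within about 25 mm) (z of driver_tip in the frame of mug below 0.03 m and distance between driver_tip and mug below 0.04 m and contact force between the fingers and driver above 0.5 N), for 0.1 s.
At the end, for the whole second after the job is handed in: Tray home within 5 mm; cam within 0.15 rad of its stop; driver at rest in the upright mug, blade at the bottom, its handle end at least 30 mm from the mug's axis towards the mug's handle and at most 35 mm to either side of that direction (value of joint tray below 0.005 m and value of joint cam above 1.42 rad and z of driver_tip in the frame of mug below 0.03 m and distance between driver_tip and mug below 0.029 m and y of driver_end in the frame of mug above 0.03 m and x of driver_end in the frame of mug between -0.035 and 0.035 m and angle between mug's own z axis and vertical below 0.1 rad and height (world z) of mug below 0.01 m and linear speed of each of driver, mug below 0.02 m/s); the robot touches nothing.
It fails at once if the mug is knocked over (angle between mug's own z axis and vertical above 0.5 rad).
It fails at once if a bystander is moved by more than 30 mm (distance of any of egg_cup, thimble, lint_brush, peg, spool, tape_case, button_jar from where it was at the start of the episode above 0.03 m).
It also fails if it takes over 72 s, if anything falls off the work surface, if the arm or the gripper's body presses on something with over 40 N, if the wrist force passes 120 N, or if a joint passes its speed limit or range.

ROBOT

A 6-joint arm with a two-finger parallel gripper is mounted at the origin on the work surface. World frame = base frame: x ahead of the robot, y to its left, z up, the work surface at z = 0. Lengths are in m, angles in rad, forces in N, time in s.
With the tool pointing down it reaches from about 0.35 to 0.975 m from the base axis. Payload 4.9 kg.
Tool frame: the origin (TCP) lies midway between the tips of the shut fingers; the grasp point (between the pads) lies 19 mm behind it; z points along the fingers, y is the line along which they close (so a half turn about z gives the same grasp; the last joint's range is limited). The gripper opens to 85 mm and grips with 20 to 120 N. Pads are 22 mm wide; open, the fingers measure 114 mm over their backs; the gripper's body (76 mm by 85 mm) begins 54 mm behind the grasp point. The pads swing forward as they close: fully open they stand 13 mm farther back than shut.
Start: joints at [1.204, 0.053, 1.613, -0, 1.476, -0.119], TCP at [0.153, 0.606, 0.231] pointing down, gripper open.
Joint ranges: [-3.01, 3.01], [-1.01, 2.22], [0.06, 2.58], [-1.02, 4.17], [0.09, 2.62], [-3.14, 3.14]. Speed limits (rad/s): [2.57, 2.57, 3.14, 3.14, 3.14, 3.14].

INTERFACE

Orientations are given as a unit quaternion [w, x, y, z].
In Python, from plant import * gives the robot as it stands.
- The arm moves only by the tool jog_arm, never from a script. Its argument "targets" is a list of rows, each a list of 3 entries, a list of its own where there are three numbers: the shift along the tool's x, y, z in units of 25 mm (1.0 is 25 mm), then the turn, a rotation vector about the tool's x, y, z in units of 8 degrees (1.0 is 8 degrees), then the opening in per cent of the stroke, from 0 (shut) to 100 (fully open). A call has 1 to 8 rows; each row is the pose to reach, as a shift and turn from the pose commanded when the call began, along the tool's axes at that moment; what a row does not reach only later rows make up. A row lasts 1/8 s, in which the tool goes at most 62.5 mm and 10.7 degrees, less where a joint would pass 70% of its speed; a pose out of reach is approached as far as the arm can. A call with a gripper value outside its range is refused whole. The fingers move at their own pace and stop on an object; the grip force is fixed at half the most. Time passes only in rows, so rows that repeat a pose let the fingers close. It gives the time, the measured TCP pose, the force, the opening and the grip force at its end, in the units of the state.
- state(): the state, without advancing time (a new reading comes with each control period).
- grab_frame(name): name is "scene" or "top" or "wrist"; returns (picture, depth): 384x512x3 uint8, red, green, blue; 384x512 float32, m along the optical axis (not along the pixel's ray), 0 where there is no reading.
- camera_params(name): a dict with "fovy" (degrees; the focal length in pixels is half the picture's height over the tangent of half this angle, whatever the lens; pixels are square), "cx", "cy" (the principal point, pixels), "rvec" (rotation vector, rad) and "tvec" (3), from world to camera coordinates, as OpenCV has them; the wrist camera has in their place "hand_eye" (4x4, takes a point from camera to tool coordinates, whose origin is the TCP and whose axes are the flange's). Camera axes: x right, y down, z forward; pixel columns grow to the right and rows downward; lengths in m; the calibration is good to about 2 mm. The wrist camera is an equidistant fisheye: a pixel r from the principal point sees the ray r / f radians off the axis. A picture is of the moment at which its call begins: read the wrist's pose just before it. camera_params takes no time and is no camera call.
- job_done(): hands the job in; it is judged then, once.
The state is a dict: "time": time; "joint_pos": joint angles; "joint_vel": joint speeds; "joint_efforts": joint torques, N m; "tool_pos": TCP position; "tool_rot": TCP orientation; "contact_force": force on the tool from outside, world axes, zero at the start; "ft_torque": the same for the moment, N m; "gripper_width": opening from 0.0 (shut) to 1.0 (fully open); "grasp_force": force on a finger pad.
Only numpy, scipy, OpenCV 4.12 (cv2) and the standard library are available. Lean on these libraries where they do the work, as an engineer would, in place of code of your own. Each camera call takes 0.05 s, during which the arm holds its last target. There are 200 camera calls.

## Working session

There is one attempt and no reset: what is moved stays moved. The work goes in short steps, Python scripts to look and compute and a tool call to move; the robot and the scene stay as the last step left them, time stands still between calls to the robot, and variables do not carry over. Pictures are saved under pics/ and viewed, at most 13 in all, crops included, and the job is handed in when it is done.

Besides the shell and the picture viewer there is one more tool, called by a JSON object that holds its "name" and its "arguments", one argument or row to a line. jog_arm: Moves the arm, as the interface text tells. Its arguments: {"type":"object","properties":{"targets":{"type":"array"}},"required":["targets"]}

```bash
mkdir -p pics
cat > h.py <<'E'
from plant import *
import numpy as np, cv2
from scipy.spatial.transform import Rotation as R
def cam(n):
    p=camera_params(n); return p
def w2p(n,P):
    p=cam(n); f=192/np.tan(np.radians(p["fovy"])/2)
    X=R.from_rotvec(np.ravel(p["rvec"])).apply(np.atleast_2d(P))+np.ravel(p["tvec"])
    return X[:,:2]/X[:,2:]*f+[p["cx"],p["cy"]]
def p2w(n,uv,z):
    "pixels to world on plane height z"
    p=cam(n); f=192/np.tan(np.radians(p["fovy"])/2)
    r=R.from_rotvec(np.ravel(p["rvec"])); uv=np.atleast_2d(uv).astype(float)
    d=np.c_[(uv-[p["cx"],p["cy"]])/f,np.ones(len(uv))]
    D=r.inv().apply(d); C=r.inv().apply(-np.ravel(p["tvec"]))
    return C+D*((z-C[2])/D[:,2])[:,None]
def cloud(n,depth):
    p=cam(n); f=192/np.tan(np.radians(p["fovy"])/2)
    v,u=np.mgrid[:384,:512]
    X=np.stack([(u-p["cx"])/f*depth,(v-p["cy"])/f*depth,depth],-1)
    r=R.from_rotvec(np.ravel(p["rvec"]))
    return r.inv().apply((X-np.ravel(p["tvec"])).reshape(-1,3)).reshape(384,512,3)
def tool(s=None):
    s=s or state(); q=np.array(s["tool_rot"]); return np.array(s["tool_pos"]),R.from_quat(q[[1,2,3,0]])
def wp(P,T):
    "world->wrist pixel; T=(pos,rot)"
    p=cam("wrist"); f=192/np.tan(np.radians(p["fovy"])/2); H=np.array(p["hand_eye"])
    t=T[1].inv().apply(np.atleast_2d(P)-T[0]); c=(t-H[:3,3])@H[:3,:3]
    rho=np.hypot(c[:,0],c[:,1]); th=np.arctan2(rho,c[:,2])
    return c[:,:2]/rho[:,None]*(th*f)[:,None]+[p["cx"],p["cy"]]
def wray(uv,T,z):
    p=cam("wrist"); f=192/np.tan(np.radians(p["fovy"])/2); H=np.array(p["hand_eye"])
    d=np.atleast_2d(uv)-np.array([p["cx"],p["cy"]]); r=np.linalg.norm(d,axis=1); th=r/f
    c=np.c_[d/r[:,None]*np.sin(th)[:,None],np.cos(th)]
    D=T[1].apply(c@H[:3,:3].T); C=T[1].apply(H[:3,3])+T[0]
    return C+D*((z-C[2])/D[:,2])[:,None]
def jog(pos,rot,T=None):
    "shift,turn in jog units from the present pose"
    T=T or tool(); return np.round(T[1].inv().apply(np.array(pos)-T[0])/.025,2),np.round(np.degrees((T[1].inv()*rot).as_rotvec())/8,2)
E
python3 - <<'E'
from h import *
s=state(); print(s)
for n in("scene","top","wrist"):
    im,d=grab_frame(n); np.savez(f"{n}.npz",im=im,d=d); print(n,cam(n))
    cv2.imwrite(f"pics/{n}.png",im[:,:,::-1])
a=np.load("top.npz")["im"];b=np.load("scene.npz")["im"]
cv2.imwrite("pics/top2.png",cv2.resize(a[:,:,::-1],(800,600),interpolation=cv2.INTER_CUBIC))
cv2.imwrite("pics/scene2.png",cv2.resize(b[:,:,::-1],(800,600),interpolation=cv2.INTER_CUBIC))
E
```

```text
{'time': 0.0, 'joint_pos': array([ 1.20399220e+00,  5.33462151e-02,  1.61431874e+00, -3.28728225e-05,
        1.47601921e+00, -1.18996777e-01]), 'joint_vel': array([ 7.51142591e-05, -1.87098650e-03, -2.00371865e-04, -1.22510639e-03,
       -9.40723477e-04,  7.19203284e-05]), 'joint_efforts': array([ 3.70554540e-05, -3.93698466e+01, -3.70163906e+01, -2.08922388e-04,
        7.23955629e-03,  3.35818413e-05]), 'tool_pos': array([0.1530747 , 0.60530447, 0.23005485]), 'tool_rot': array([-2.35643941e-04,  1.23585258e-01,  9.92333407e-01, -1.01899456e-03]), 'contact_force': array([ 0.03307673, -0.95233997, -0.41890184]), 'ft_torque': array([-0.01795155, -0.01607795, -0.0238652 ]), 'grasp_force': 0.0, 'gripper_width': 1.0023189794732394}
scene {'fovy': 50.012558532428194, 'cx': 250.93794896862283, 'cy': 188.9825808991746, 'rvec': array([ 1.75026505,  1.64099462, -0.77546305]), 'tvec': array([-0.04163439, -0.21752557,  1.75481191])}
top {'fovy': 43.35888775021378, 'cx': 247.61657123577504, 'cy': 197.75901542985605, 'rvec': array([ 2.15710445, -2.11093783,  0.18503703]), 'tvec': array([-0.03551203,  0.57049698,  1.7816148 ])}
wrist {'fovy': 65.70646984690485, 'cx': 254.58178962328253, 'cy': 195.2708374605709, 'hand_eye': array([[-5.84295810e-04, -9.64351165e-01, -2.64625187e-01,
         6.73944781e-02],
       [ 9.99999376e-01, -3.11450089e-04, -1.07302027e-03,
        -5.07165233e-04],
       [ 9.52350805e-04, -2.64625649e-01,  9.64350745e-01,
        -1.43385135e-01],
       [ 0.00000000e+00,  0.00000000e+00,  0.00000000e+00,
         1.00000000e+00]])}
```

View pics/top2.png

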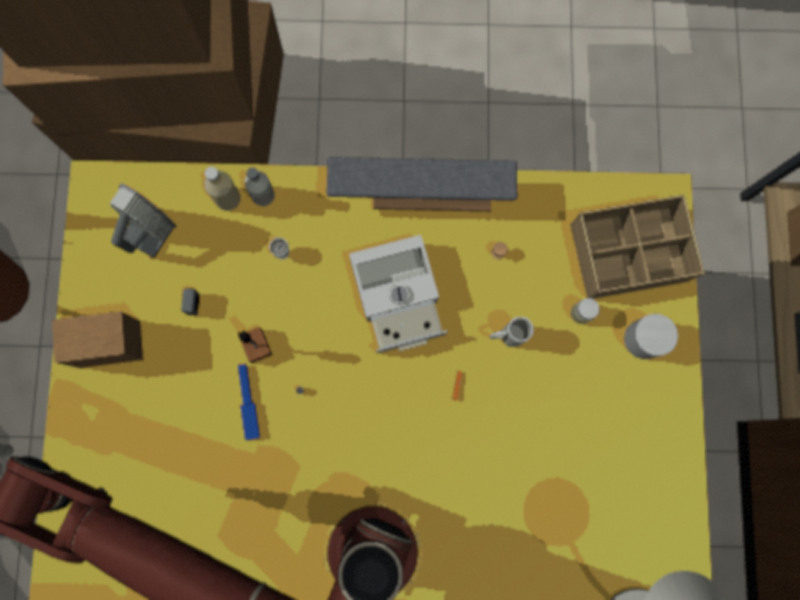

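View pics/scene2.png

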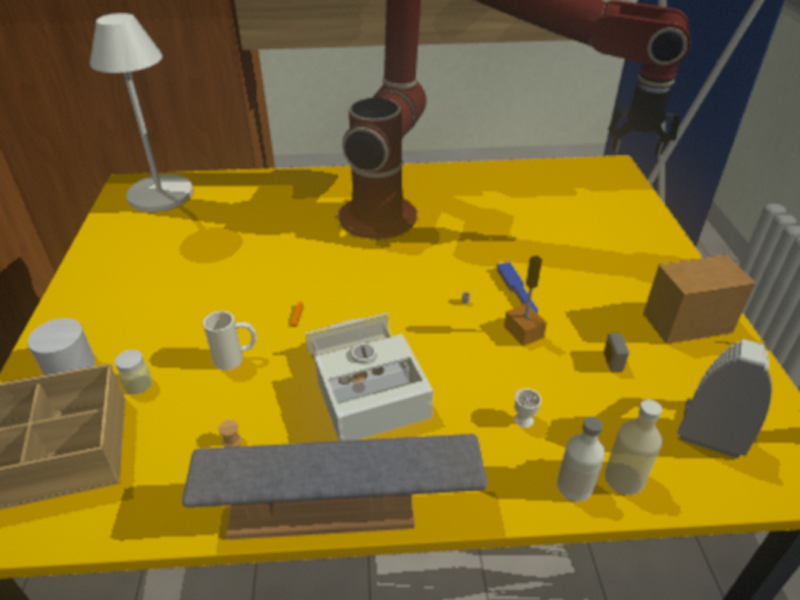

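The top view shows the frame near (395,280) with the tray out toward (408,325), the cam at (402,294), the stand at (256,345), the driver handle at (246,338) and the mug at (518,331), handle toward (497,335). All are in enlarged 800x600 pixels. The bystanders stand clear of these.

Run:
```python
from h import *
k=.64
D=np.load("top.npz")["d"]; C=cloud("top",D); im=np.load("top.npz")["im"]
def reg(x0,y0,x1,y1,z0,z1,C=C):
    s=C[int(y0*k):int(y1*k),int(x0*k):int(x1*k)].reshape(-1,3); return s[(s[:,2]>z0)&(s[:,2]<z1)]
def mar(P): 
    r=cv2.minAreaRect((P[:,:2]*1000).astype(np.float32)); return np.round(r[0],1),np.round(r[1],1),round(r[2],1),len(P),P[:,2].mean().round(4)
print("table z",np.median(reg(450,420,600,450,-.1,.1)[:,2]))
print("frame",mar(reg(335,225,455,315,.066,.082)))
print("cam",mar(reg(380,280,425,310,.083,.1)))
print("stand",mar(reg(225,320,280,370,.038,.052)))
print("handle",mar(reg(225,320,280,370,.1,.21)), reg(225,320,280,370,.1,.25).round(3)[:40:3])
print("tray",mar(reg(360,295,460,355,.045,.066)))
print("lip",mar(reg(380,335,460,360,.045,.058)))
m=reg(480,305,545,360,.1,.12); print("mug",mar(m), cv2.minEnclosingCircle((m[:,:2]*1000).astype(np.float32)))
m=reg(480,310,545,360,.02,.095); print("mug lower",mar(m))
S=np.load("scene.npz");CS=cloud("scene",S["d"])
print("scene handle",mar(reg(515,250,550,290,.1,.22,CS))); h=reg(515,250,550,290,.09,.22,CS); print(h[np.argsort(h[:,2])][::6].round(3))
print("mug scene",mar(reg(190,300,262,375,.1,.12,CS)),mar(reg(236,315,262,355,.02,.1,CS)))
a=im[135:245,110:370]; cv2.imwrite("pics/crop.png",cv2.resize(a[:,:,::-1],None,fx=3,fy=3,interpolation=cv2.INTER_CUBIC))
```

```text
table z -1.4662680349115737e-05
frame (array([651.6, -36.3]), array([161.8, 180.3]), 16.4, 1077, np.float64(0.075))
cam (array([609.6, -60.1]), array([58.2, 96.4]), 23.6, 88, np.float64(0.087))
stand (array([480.8, 296.4]), array([71.3, 55.7]), 24.6, 201, np.float64(0.0445))
handle (array([481.9, 296.7]), array([19.8, 19.3]), 26.9, 54, np.float64(0.182)) [[0.493 0.297 0.193]
 [0.489 0.299 0.197]
 [0.49  0.291 0.188]
 [0.484 0.298 0.202]
 [0.485 0.288 0.2  ]
 [0.481 0.302 0.2  ]
 [0.482 0.293 0.194]
 [0.487 0.288 0.162]
 [0.479 0.293 0.194]
 [0.483 0.288 0.163]
 [0.476 0.301 0.186]
 [0.475 0.289 0.197]
 [0.482 0.288 0.143]
 [0.472 0.297 0.188]]
tray (array([555.4, -62.3]), array([157., 177.]), 16.0, 191, np.float64(0.0569))
lip (array([490.7, -77.4]), array([ 20.6, 143.2]), 15.6, 63, np.float64(0.0533))
mug (array([ 521. , -333.9]), array([56.2, 57.3]), 47.3, 66, np.float64(0.1092)) ((523.8538208007812, -331.162109375), 32.20927047729492)
mug lower (array([ 524.8, -318.1]), array([85.4, 57.8]), 73.7, 152, np.float64(0.0604))
scene handle (array([485.4, 296.4]), array([19.1, 23.9]), 3.2, 158, np.float64(0.1695))
[[0.482 0.293 0.122]
 [0.489 0.294 0.132]
 [0.483 0.285 0.136]
 [0.483 0.288 0.14 ]
 [0.487 0.29  0.143]
 [0.479 0.285 0.145]
 [0.493 0.291 0.148]
 [0.488 0.298 0.152]
 [0.486 0.288 0.154]
 [0.488 0.306 0.159]
 [0.491 0.299 0.162]
 [0.488 0.29  0.164]
 [0.476 0.286 0.167]
 [0.481 0.287 0.171]
 [0.494 0.29  0.172]
 [0.483 0.289 0.176]
 [0.488 0.297 0.179]
 [0.49  0.29  0.181]
 [0.491 0.302 0.185]
 [0.488 0.29  0.187]
 [0.493 0.301 0.191]
 [0.486 0.29  0.193]
 [0.49  0.291 0.197]
 [0.483 0.296 0.199]
 [0.49  0.291 0.2  ]
 [0.481 0.29  0.201]
 [0.493 0.293 0.203]]
mug scene (array([ 522.7, -334.1]), array([62.4, 57. ]), 6.5, 136, np.float64(0.1066)) (array([ 518.5, -292.5]), array([17.7, 45.8]), 28.2, 116, np.float64(0.0564))
```

View pics/crop.png

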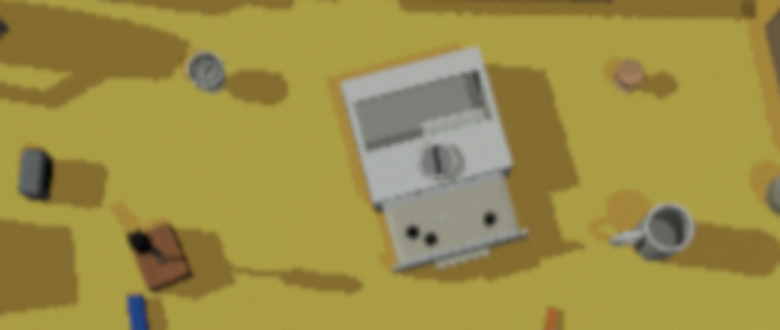

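The enlarged crop shows the frame upright with the slot along its x, the tray out by about 70 mm and the mug handle pointing left and slightly toward the robot. The fitted sizes agree (frame 162x180, stand 71x56, mug 58). First I'll move to the front of the tray lip with the fingers shut.

```bash
cat >> h.py <<'E'
FY=np.radians(16.4); FC=np.array([.6516,-.0363,0])
def fr(x,y,z): return FC+R.from_euler('z',FY).apply([x,y,z])
def down(yaw): return R.from_euler('z',yaw)*R.from_euler('x',np.pi)
E
python3 - <<'E'
from h import *
print(jog([.3,.35,.22],down(FY+np.pi/2)))
print(jog(fr(-.215,0,.1),down(FY+np.pi/2)))
print(jog(fr(-.215,0,.040),down(FY+np.pi/2)))
C=cloud("top",np.load("top.npz")["d"]).reshape(-1,3)
L=R.from_euler('z',-FY).apply(C-FC); L=L[(np.abs(L[:,1])<.03)&(L[:,0]<-.09)&(L[:,0]>-.22)&(L[:,2]>.03)]
L=L[np.argsort(L[:,0])];print(L[::5].round(3))
E
```

```text
(array([-8.2 , -8.46,  0.43]), array([-0.01,  0.  ,  7.43]))
(array([-18.22, -24.36,   5.25]), array([-0.01,  0.  ,  7.43]))
(array([-18.23, -24.36,   7.65]), array([-0.01,  0.  ,  7.43]))
[[-0.178  0.008  0.061]
 [-0.176 -0.016  0.058]
 [-0.175 -0.012  0.056]
 [-0.174 -0.009  0.052]
 [-0.173 -0.013  0.065]
 [-0.171  0.014  0.052]
 [-0.17  -0.006  0.062]
 [-0.169 -0.022  0.052]
 [-0.168 -0.03   0.055]
 [-0.167  0.001  0.052]
 [-0.166  0.013  0.065]
 [-0.165 -0.015  0.064]
 [-0.164  0.016  0.059]
 [-0.163 -0.008  0.063]
 [-0.162  0.012  0.063]
 [-0.161  0.015  0.063]
 [-0.159 -0.009  0.056]
 [-0.156  0.009  0.045]
 [-0.118  0.015  0.063]]
```

{"name": "jog_arm", "arguments": {
  "targets": [
    [[-4,-4,0.2],[0,0,1.3],0],
    [[-8.2,-8.5,0.4],[0,0,2.6],0],
    [[-11,-13,1],[0,0,3.9],0],
    [[-14,-18,2],[0,0,5.2],0],
    [[-16,-21,3],[0,0,6.5],0],
    [[-18.2,-24.4,4],[0,0,7.43],0],
    [[-18.2,-24.4,5],[0,0,7.43],0],
    [[-18.2,-24.4,5.2],[0,0,7.43],0]
  ]
}}

```text
time: 1.15
tool_pos: [0.3512, 0.1522, 0.1673]
tool_rot: [0.0, 0.599, 0.801, 0.001]
contact_force: [1.3, -0.2, 0.4]
gripper_width: 0.003
grasp_force: 0.0
```

Run:
```python
from h import *
print(jog(fr(-.215,0,.1),down(FY+np.pi/2)))
print(jog(fr(-.215,0,.040),down(FY+np.pi/2)))
```

```text
(array([-10.62,   0.8 ,   2.69]), array([ 0.01,  0.  , -0.  ]))
(array([-10.62,   0.8 ,   5.09]), array([ 0.01,  0.  , -0.  ]))
```

{"name": "jog_arm", "arguments": {
  "targets": [
    [[-2.5,0.2,0.7],[0,0,0],0],
    [[-5,0.4,1.4],[0,0,0],0],
    [[-7.5,0.6,2],[0,0,0],0],
    [[-10.6,0.8,2.7],[0,0,0],0],
    [[-10.6,0.8,3],[0,0,0],0],
    [[-10.6,0.8,4],[0,0,0],0],
    [[-10.6,0.8,5.1],[0,0,0],0],
    [[-10.6,0.8,5.1],[0,0,0],0]
  ]
}}

```text
time: 2.15
tool_pos: [0.4424, -0.0939, 0.0376]
tool_rot: [-0.003, 0.599, 0.8, -0.001]
contact_force: [-0.5, 0.3, 0.5]
gripper_width: 0.001
grasp_force: 0.0
```

Run:
```python
from h import *
T=tool();print(T[0],R.from_euler('z',-FY).apply(T[0]-FC))
print(jog(fr(-.19,0,.040),down(FY+np.pi/2)),jog(fr(-.11,0,.040),down(FY+np.pi/2)))
```

```text
[ 0.44239932 -0.0939128   0.03761046] [-0.21695561  0.00379726  0.03761046]
(array([-0.15,  1.08, -0.1 ]), array([-0.03, -0.03, -0.01])) (array([-0.15,  4.28, -0.12]), array([-0.03, -0.03, -0.01]))
```

{"name": "jog_arm", "arguments": {
  "targets": [
    [[-0.15,0.6,-0.1],[0,0,0],0],
    [[-0.15,1.2,-0.1],[0,0,0],0],
    [[-0.15,1.8,-0.1],[0,0,0],0],
    [[-0.15,2.4,-0.1],[0,0,0],0],
    [[-0.15,2.9,-0.1],[0,0,0],0],
    [[-0.15,3.4,-0.1],[0,0,0],0],
    [[-0.15,3.7,-0.1],[0,0,0],0],
    [[-0.15,3.7,-0.1],[0,0,0],0]
  ]
}}

```text
time: 3.15
tool_pos: [0.5351, -0.072, 0.0425]
tool_rot: [0.0, 0.599, 0.801, 0.0]
contact_force: [0.4, -0.7, -0.0]
gripper_width: 0.0
grasp_force: 0.0
```

{"name": "jog_arm", "arguments": {
  "targets": [
    [[0,0.1,0],[0,0,0],0],
    [[0,0.2,0],[0,0,0],0],
    [[0,0.3,0],[0,0,0],0],
    [[0,0.4,0],[0,0,0],0],
    [[0,0.5,0],[0,0,0],0],
    [[0,0.5,0],[0,0,0],0]
  ]
}}

```text
time: 3.9
tool_pos: [0.5459, -0.0687, 0.0423]
tool_rot: [-0.001, 0.599, 0.801, -0.001]
contact_force: [-4.3, -0.1, 0.9]
gripper_width: 0.0
grasp_force: 2.3
```

Run:
```python
from h import *
T=tool();print(R.from_euler('z',-FY).apply(T[0]-FC))
D=grab_frame("top")[1]
C=cloud("top",D).reshape(-1,3)
L=R.from_euler('z',-FY).apply(C-FC); L=L[(np.abs(np.abs(L[:,1])-.06)<.02)&(L[:,0]<-.078)&(L[:,0]>-.22)&(L[:,2]>.03)]
print(L[np.argsort(L[:,0])][::3].round(3))
```

```text
[-0.11056873 -0.00127391  0.04231263]
[[-0.22   0.061  0.436]
 [-0.219  0.063  0.437]
 [-0.218  0.078  0.437]
 [-0.218  0.054  0.428]
 [-0.217  0.06   0.434]
 [-0.216  0.044  0.422]
 [-0.215  0.065  0.433]
 [-0.215  0.078  0.432]
 [-0.214  0.059  0.432]
 [-0.213  0.046  0.423]
 [-0.212  0.065  0.431]
 [-0.211  0.049  0.416]
 [-0.211  0.055  0.427]
 [-0.21   0.058  0.424]
 [-0.209  0.061  0.423]
 [-0.209  0.064  0.428]
 [-0.207  0.054  0.421]
 [-0.207  0.041  0.415]
 [-0.207  0.075  0.435]
 [-0.206  0.078  0.434]
 [-0.205  0.066  0.427]
 [-0.204  0.069  0.428]
 [-0.203  0.059  0.425]
 [-0.203  0.046  0.418]
 [-0.202  0.049  0.419]
 [-0.201  0.064  0.417]
 [-0.201  0.067  0.421]
 [-0.2    0.045  0.414]
 [-0.199  0.073  0.421]
 [-0.199  0.048  0.412]
 [-0.198  0.042  0.417]
 [-0.197  0.057  0.419]
 [-0.196  0.048  0.418]
 [-0.195  0.072  0.414]
 [-0.195  0.066  0.419]
 [-0.194  0.078  0.417]
 [-0.193  0.056  0.411]
 [-0.192  0.071  0.414]
 [-0.192  0.065  0.418]
 [-0.191  0.077  0.413]
 [-0.19   0.068  0.413]
 [-0.19   0.061  0.42 ]
 [-0.189  0.049  0.41 ]
 [-0.188  0.051  0.411]
 [-0.1
[... 2294 characters left out ...]
83]
 [-0.107 -0.064  0.343]
 [-0.106  0.048  0.377]
 [-0.106 -0.054  0.354]
 [-0.105 -0.045  0.346]
 [-0.104  0.057  0.376]
 [-0.103 -0.045  0.348]
 [-0.102 -0.042  0.35 ]
 [-0.102 -0.056  0.348]
 [-0.1    0.053  0.369]
 [-0.099  0.052  0.379]
 [-0.098  0.062  0.337]
 [-0.098 -0.047  0.338]
 [-0.097  0.042  0.371]
 [-0.096 -0.041  0.338]
 [-0.095  0.058  0.349]
 [-0.094  0.064  0.336]
 [-0.093  0.044  0.37 ]
 [-0.09   0.05   0.365]
 [-0.089  0.043  0.368]
 [-0.088  0.046  0.367]
 [-0.086  0.076  0.065]
 [-0.086  0.042  0.365]
 [-0.085  0.045  0.366]
 [-0.084  0.052  0.354]
 [-0.084  0.045  0.374]
 [-0.082  0.041  0.364]
 [-0.081  0.079  0.064]
 [-0.079  0.041  0.365]
 [-0.079  0.057  0.336]]
```

{"name": "jog_arm", "arguments": {
  "targets": [
    [[0,0.1,0],[0,0,0],0],
    [[0,0.2,0],[0,0,0],0],
    [[0,0.3,0],[0,0,0],0],
    [[0,0.3,0],[0,0,0],0],
    [[0,0.3,0],[0,0,0],0]
  ]
}}

```text
time: 4.58
tool_pos: [0.5465, -0.0685, 0.042]
tool_rot: [-0.007, 0.599, 0.801, -0.007]
contact_force: [-29.7, -8.0, 20.3]
gripper_width: -0.005
grasp_force: 16.1
```

{"name": "jog_arm", "arguments": {
  "targets": [
    [[0,-0.7,0],[0,0,0],0],
    [[0,-1.5,0],[0,0,0],0],
    [[0,-1.5,-2],[0,0,0],0],
    [[0,-1.5,-4],[0,0,0],50],
    [[0,-1.5,-6],[0,0,0],100],
    [[0,-1.5,-8.5],[0,0,0],100],
    [[0,-1.5,-9.5],[0,0,0],100],
    [[0,-1.5,-9.5],[0,0,0],100]
  ]
}}

```text
time: 5.58
tool_pos: [0.5197, -0.0775, 0.2837]
tool_rot: [0.004, 0.599, 0.801, 0.002]
contact_force: [-0.5, 0.2, -0.1]
gripper_width: 1.002
grasp_force: 0.0
```

```bash
cat >> h.py <<'E'
SY=np.radians(24.6); SC=np.array([.481,.2964,0])
E
python3 - <<'E'
from h import *
print(tool()[0],jog(SC+[0,0,.27],down(SY+np.pi/2)))
C=cloud("top",grab_frame("top")[1]).reshape(-1,3)
L=R.from_euler('z',-FY).apply(C-FC); L=L[(np.abs(L[:,1])<.08)&(L[:,0]<-.078)&(L[:,0]>-.22)&(L[:,2]>.03)&(L[:,2]<.08)]
print(L[np.argsort(L[:,0])][:60:3].round(3))
E
```

```text
[ 0.5197164  -0.07753442  0.28371978] (array([14.79,  2.73,  0.51]), array([ 0.05,  0.03, -1.03]))
[[-0.098  0.013  0.06 ]
 [-0.097  0.024  0.047]
 [-0.094  0.024  0.054]
 [-0.093  0.031  0.055]
 [-0.091  0.023  0.055]
 [-0.089  0.015  0.055]
 [-0.087  0.022  0.056]
 [-0.086  0.037  0.051]
 [-0.085  0.072  0.055]
 [-0.085  0.08   0.065]
 [-0.084  0.029  0.068]
 [-0.083  0.025  0.057]
 [-0.082  0.032  0.066]
 [-0.08   0.067  0.064]
 [-0.08   0.016  0.071]
 [-0.078  0.066  0.073]]
```

{"name": "jog_arm", "arguments": {
  "targets": [
    [[2.4,0.4,0],[0,0,-0.2],100],
    [[4.8,0.9,0],[0,0,-0.4],100],
    [[7.2,1.3,0],[0,0,-0.6],100],
    [[9.6,1.8,0],[0,0,-0.8],100],
    [[12,2.3,0],[0,0,-1],100],
    [[14.8,2.7,0],[0,0,-1.03],100],
    [[14.8,2.7,0],[0,0,-1.03],100],
    [[14.8,2.7,0],[0,0,-1.03],100]
  ]
}}

```text
time: 6.62
tool_pos: [0.4776, 0.2968, 0.2777]
tool_rot: [-0.001, 0.54, 0.842, -0.002]
contact_force: [0.3, 0.4, 0.0]
gripper_width: 1.001
grasp_force: 0.0
```

Run:
```python
from h import *
T=tool();im,d=grab_frame("wrist");np.savez("w1.npz",im=im,d=d,p=T[0],q=T[1].as_quat())
print(T[0],jog(SC+[0,0,.156],down(SY+np.pi/2)))
rs=R.from_euler('z',SY)
P=[SC+rs.apply(p) for p in([0,0,.2],[.009,.009,.2],[-.009,.009,.2],[-.009,-.009,.2],[.009,-.009,.2],[.035,.0275,.045],[-.035,.0275,.045],[-.035,-.0275,.045],[.035,-.0275,.045])]
q=wp(P,T);print(q.round(0))
cv2.imwrite("pics/w1.png",cv2.resize(im[:,:,::-1],(800,600)))
for u in q: cv2.circle(im,tuple(np.round(u).astype(int)),2,(255,0,0),-1)
cv2.imwrite("pics/w1.png",cv2.resize(im[:,:,::-1],(800,600)))
```

```text
[0.4775574  0.29678548 0.27768803] (array([-0.04,  0.13,  4.89]), array([-0.02,  0.  , -0.  ]))
[[260. 205.]
 [272. 194.]
 [248. 194.]
 [248. 216.]
 [271. 216.]
 [286. 148.]
 [231. 148.]
 [231. 190.]
 [285. 190.]]
```

View pics/w1.png

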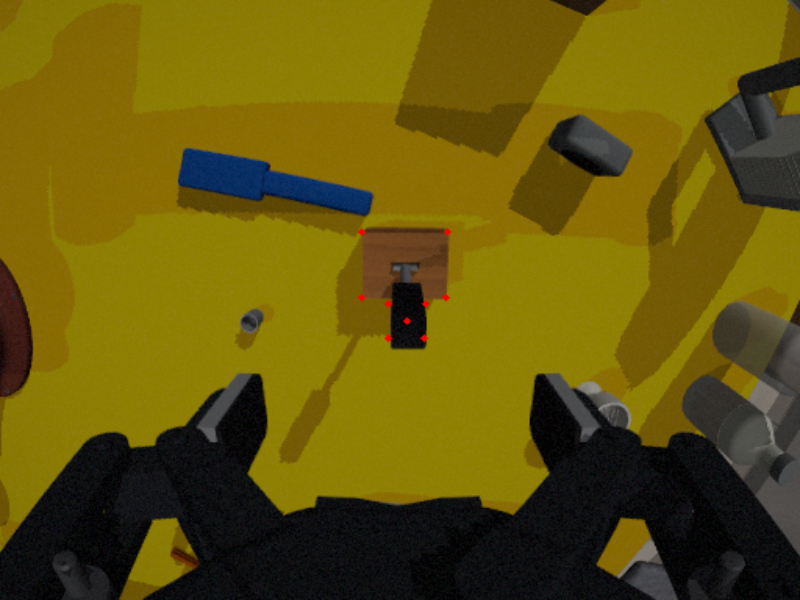

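The red model points land on the stand's corners (362–448, 232–298). The handle's end face spans about (391–425, 313–348), roughly 10 px below the prediction, so the driver tilts about 0.026 rad toward the stand's -y. I'll align the grasp with that tilt.

Run:
```python
from h import *
rd=R.from_euler('z',SY)*R.from_euler('x',.026)
rot=rd*down(np.pi/2)
tip=SC+[0,0,.01]
for h in (.26,.146): print(jog(tip+rd.apply([0.0005,0,h]),rot))
```

```text
(array([-0.31,  0.14,  0.33]), array([-0.02,  0.19, -0.  ]))
(array([-0.19,  0.15,  4.89]), array([-0.02,  0.19, -0.  ]))
```

{"name": "jog_arm", "arguments": {
  "targets": [
    [[-0.3,0.14,0.3],[0,0.19,0],100],
    [[-0.3,0.14,0.3],[0,0.19,0],100],
    [[-0.28,0.14,1.3],[0,0.19,0],100],
    [[-0.26,0.14,2.3],[0,0.19,0],100],
    [[-0.22,0.15,3.5],[0,0.19,0],100],
    [[-0.19,0.15,4.9],[0,0.19,0],100],
    [[-0.19,0.15,4.9],[0,0.19,0],100],
    [[-0.19,0.15,4.9],[0,0.19,0],60]
  ]
}}

```text
time: 7.68
tool_pos: [0.4845, 0.2939, 0.159]
tool_rot: [-0.011, 0.541, 0.841, 0.008]
contact_force: [0.7, 0.9, 0.8]
gripper_width: 0.818
grasp_force: 0.0
```

{"name": "jog_arm", "arguments": {
  "targets": [
    [[0,0,0],[0,0,0],30],
    [[0,0,0],[0,0,0],0],
    [[0,0,0],[0,0,0],0],
    [[0,0,0],[0,0,0],0],
    [[0,0,0],[0,0,0],0]
  ]
}}

```text
time: 8.3
tool_pos: [0.4841, 0.2944, 0.1586]
tool_rot: [-0.011, 0.54, 0.841, 0.008]
contact_force: [-0.7, -0.7, 5.5]
gripper_width: 0.204
grasp_force: 58.6
```

Run:
```python
from h import *
T=tool();print(T[0]); print(T[1].apply(np.eye(3)).round(3).tolist())
```

```text
[0.48411932 0.29436692 0.15864019]
[[-0.416, 0.909, 0.027], [0.909, 0.416, 0.001], [-0.01, 0.025, -1.0]]
```

{"name": "jog_arm", "arguments": {
  "targets": [
    [[0,0,-0.7],[0,0,0],0],
    [[0,0,-1.5],[0,0,0],0],
    [[0,0,-2.5],[0,0,0],0],
    [[0,0,-4],[0,0,0],0],
    [[0,0,-6],[0,0,0],0],
    [[0,0,-6],[0,0,0],0],
    [[0,0,-6],[0,0,0],0]
  ]
}}

```text
time: 9.18
tool_pos: [0.4851, 0.2903, 0.308]
tool_rot: [-0.011, 0.54, 0.841, 0.007]
contact_force: [0.8, -0.2, -1.9]
gripper_width: 0.199
grasp_force: 59.3
```

Run:
```python
from h import *
T=tool();im,d=grab_frame("wrist");print(T[0])
# go to cam: tip 40 mm above head
slot=fr(-.05,0,0)
print(jog(slot+[0,0,.1486+.105],down(FY+np.pi/2)))
# where driver axis points project in wrist
q=wp([T[0]+T[1].apply([0,0,z]) for z in (-.044,.0286,.108,.1486)]+[T[0]+T[1].apply([0,s,.1486]) for s in(-.01,.01)],T);print(q.round(1))
for u in q: cv2.circle(im,tuple(np.round(u).astype(int)),1,(255,0,0),-1)
cv2.imwrite("pics/w2.png",cv2.resize(im[80:340,130:390,::-1],(590,590),interpolation=cv2.INTER_CUBIC))
C=cloud("scene",grab_frame("scene")[1]); 
L=T[1].inv().apply(C.reshape(-1,3)-T[0]); L=L[(np.hypot(L[:,0],L[:,1])<.04)&(L[:,2]>.035)&(L[:,2]<.16)]
L=L[np.argsort(L[:,2])];print(L[::4].round(4))
```

```text
[0.48506436 0.29032554 0.30800626]
(array([-14.42,  -1.34,   1.74]), array([-0.03, -0.19,  1.03]))
[[256.8 291.4]
 [256.  225.6]
 [255.6 192.7]
 [255.4 182.4]
 [245.5 182.4]
 [265.4 182.4]]
[[-0.0045  0.0013  0.0352]
 [-0.0013  0.0027  0.0391]
 [-0.0035 -0.0029  0.0452]
 [-0.0027  0.0017  0.05  ]
 [-0.0039  0.0042  0.0553]
 [-0.0046 -0.003   0.0632]
 [-0.0009  0.0022  0.0651]
 [-0.0048 -0.001   0.073 ]
 [-0.0044  0.0041  0.0775]
 [-0.0043  0.0002  0.0837]
 [-0.0013  0.0018  0.0876]
 [-0.0047 -0.0026  0.0929]
 [-0.0057 -0.0003  0.0987]
 [-0.0065  0.0019  0.1046]
 [-0.0008  0.005   0.1086]
 [-0.0059  0.0024  0.1123]
 [-0.0022 -0.0069  0.116 ]
 [-0.0008 -0.0129  0.1205]
 [-0.0008 -0.0078  0.1211]
 [-0.0011  0.0035  0.1252]
 [-0.0014 -0.0111  0.1269]
 [-0.0007 -0.0061  0.1318]
 [-0.0016 -0.0096  0.1338]
 [-0.0019 -0.0035  0.1375]
 [-0.0017 -0.0031  0.1413]
 [-0.      0.0054  0.1441]
 [-0.0041  0.006   0.146 ]]
```

View pics/w2.png

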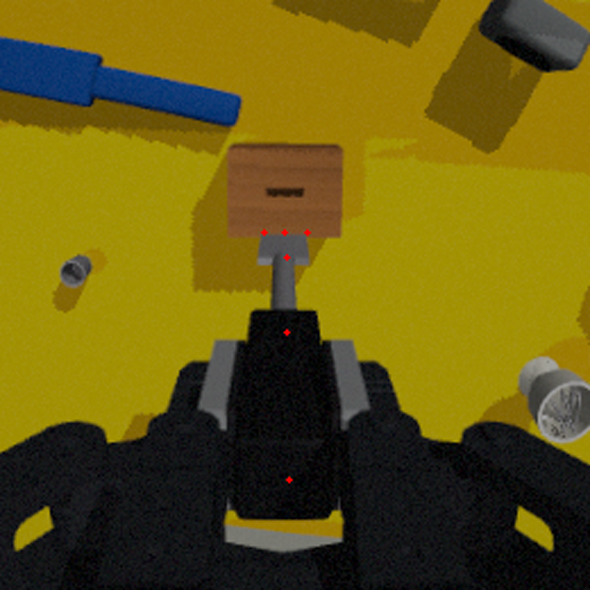

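The driver is held upright; its blade edge at (284,236) in the crop lies within about 2 mm of the predicted tip (285,232). Now to the cam.

{"name": "jog_arm", "arguments": {
  "targets": [
    [[-2.4,-0.2,0],[0,-0.05,0.2],0],
    [[-4.8,-0.4,0],[0,-0.1,0.4],0],
    [[-7.2,-0.6,0],[0,-0.15,0.6],0],
    [[-9.6,-0.8,0],[0,-0.19,0.8],0],
    [[-12,-1.1,0],[0,-0.19,1.03],0],
    [[-14.4,-1.34,0],[0,-0.19,1.03],0],
    [[-14.4,-1.34,1.4],[0,-0.19,1.03],0],
    [[-14.4,-1.34,1.7],[0,-0.19,1.03],0]
  ]
}}

```text
time: 10.28
tool_pos: [0.602, -0.0499, 0.2505]
tool_rot: [-0.004, 0.6, 0.8, -0.003]
contact_force: [0.2, 0.9, -1.4]
gripper_width: 0.206
grasp_force: 59.0
```

{"name": "jog_arm", "arguments": {
  "targets": [
    [[0,0,0],[0,0,0],0],
    [[0,0,0],[0,0,0],0],
    [[0,0,0],[0,0,0],0],
    [[0,0,0],[0,0,0],0]
  ]
}}

```text
time: 10.78
tool_pos: [0.6045, -0.0494, 0.2565]
tool_rot: [0.0, 0.599, 0.801, -0.001]
contact_force: [-0.1, -0.2, -0.8]
gripper_width: 0.203
grasp_force: 59.0
```

Run:
```python
from h import *
T=tool();im,d=grab_frame("wrist")
slot=fr(-.05,0,0);fx=fr(1,0,0)-fr(0,0,0)
print(T[0],jog(slot+[0,0,.1486+.105],down(FY+np.pi/2)))
q=wp([T[0]+T[1].apply([0,s,.1486]) for s in(-.01,0,.01)],T)
g=wp([slot+fx*s+[0,0,.087] for s in(-.0185,0,.0185)],T);print(q.round(1),g.round(1))
z=im[100:260,160:360]
z=cv2.resize(z,(800,640)[0:2] if 0 else (750,600),interpolation=cv2.INTER_CUBIC)
k=3.75
for u in q: cv2.circle(z,tuple(np.round((u-[160,100])*k).astype(int)),2,(255,0,0),-1)
for u in g: cv2.circle(z,tuple(np.round((u-[160,100])*k).astype(int)),2,(0,255,0),-1)
cv2.imwrite("pics/w3.png",z[:,:,::-1])
```

```text
[ 0.60451827 -0.04935757  0.25649982] (array([-0.03, -0.04,  0.1 ]), array([-0.01,  0.  , -0.  ]))
[[245.5 182.2]
 [255.4 182.2]
 [265.3 182.2]] [[237.2 178.5]
 [254.4 178.4]
 [271.5 178.5]]
```

View pics/w3.png

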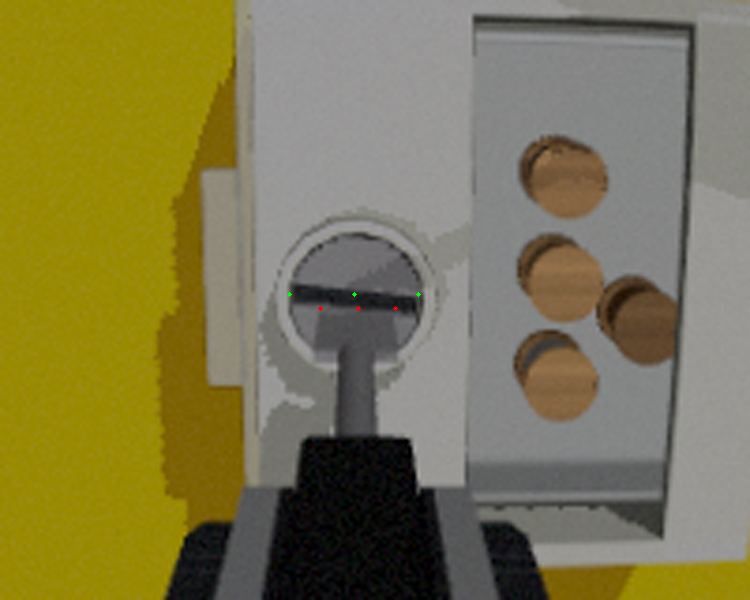

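In the crop the slot runs from (291,293) to (420,304), about 5° clockwise of the frame's x with its centre at (355,298). The blade edge is at about y=309, as predicted. I'll correct and come down to just above the head.

Run:
```python
from h import *
T=tool()
u=np.array([[291,293],[355.5,298.5],[420,304]])/3.75+[160,100]
W=wray(u,T,.087);print(W,R.from_euler('z',-FY).apply(W-FC), np.linalg.norm(W[2]-W[0]))
a=np.arctan2(*(W[2]-W[0])[[1,0]]);print(np.degrees(a))
print(jog(W[1]*[1,1,0]+[0,0,.1486+.092],down(a+np.pi/2)))
```

```text
[[ 0.58602191 -0.05512628  0.087     ]
 [ 0.60423562 -0.05148195  0.087     ]
 [ 0.62248105 -0.04779172  0.087     ]] [[-0.06822541  0.0004551   0.087     ]
 [-0.0497238  -0.00119133  0.087     ]
 [-0.0311788  -0.00280268  0.087     ]] 0.037189579983241405
11.37449051957275
(array([-0.08, -0.03,  0.62]), array([-0.01,  0.01,  0.63]))
```

{"name": "jog_arm", "arguments": {
  "targets": [
    [[-0.08,-0.03,0.2],[0,0,0.63],0],
    [[-0.08,-0.03,0.4],[0,0,0.63],0],
    [[-0.08,-0.03,0.62],[0,0,0.63],0],
    [[-0.08,-0.03,0.62],[0,0,0.63],0],
    [[-0.08,-0.03,0.62],[0,0,0.63],0]
  ]
}}

```text
time: 11.45
tool_pos: [0.604, -0.0517, 0.24]
tool_rot: [-0.0, 0.634, 0.774, -0.001]
contact_force: [0.8, -0.3, -0.9]
gripper_width: 0.2
grasp_force: 59.0
```

Run:
```python
from h import *
T=tool();im,d=grab_frame("wrist"); sc,_=grab_frame("scene")
print(T[0], T[0]-[.60424,-.05148,0])
q=wp([T[0]+T[1].apply([0,s,.1486]) for s in(-.01,0,.01)],T);print(q.round(1))
a=cv2.resize(im[150:220,210:300],(450,350),interpolation=cv2.INTER_CUBIC)
p=w2p("scene",[[.604,-.05,.1]])[0].astype(int);print(p)
b=cv2.resize(sc[p[1]-40:p[1]+30,p[0]-35:p[0]+35],(350,350),interpolation=cv2.INTER_CUBIC)
cv2.imwrite("pics/w4.png",np.hstack([a,b])[:,:,::-1])
```

```text
[ 0.60404956 -0.05174731  0.24001768] [-1.90444257e-04 -2.67309710e-04  2.40017681e-01]
[[245.4 182.2]
 [255.4 182.2]
 [265.3 182.2]]
[232 220]
```

View pics/w4.png

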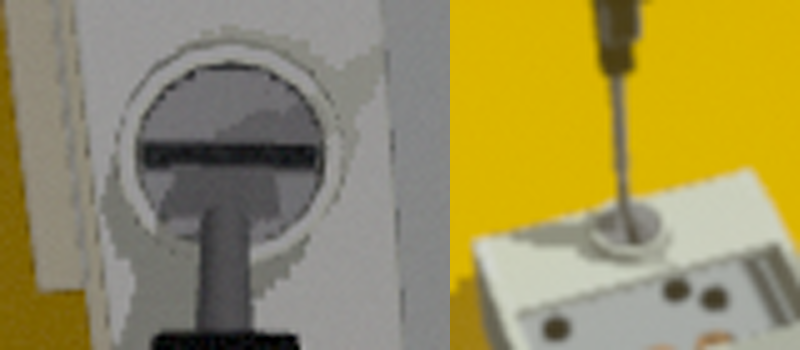

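Run:
```python
from h import *
T=tool();ims=[grab_frame("wrist") for _ in range(4)]
im=np.mean([i[0] for i in ims],0).mean(2); d=ims[0][1]
np.savez("w5.npz",im=ims[0][0],d=d)
for r in range(174,200): print(r, im[r,240:244].mean().round(), im[r,248:253].mean().round(), im[r,258:263].mean().round(), im[r,266:270].mean().round(), d[r,[241,250,255,260,268]].round(3))
q=wp([T[0]+T[1].apply([x,0,z]) for z in (.1436,.1486,.1536,.1086) for x in(-.0015,.0015)],T);print(q.round(1))
```

```text
174 113.0 113.0 94.0 94.0 [0.299 0.301 0.301 0.301 0.3  ]
175 114.0 113.0 94.0 93.0 [0.302 0.301 0.301 0.301 0.301]
176 114.0 113.0 94.0 93.0 [0.301 0.303 0.301 0.302 0.3  ]
177 106.0 106.0 90.0 90.0 [0.302 0.302 0.302 0.301 0.301]
178 52.0 65.0 71.0 70.0 [0.311 0.31  0.301 0.302 0.302]
179 37.0 29.0 28.0 28.0 [0.311 0.311 0.311 0.311 0.311]
180 36.0 30.0 27.0 27.0 [0.311 0.311 0.311 0.311 0.313]
181 31.0 27.0 27.0 29.0 [0.313 0.312 0.312 0.313 0.312]
182 38.0 44.0 39.0 29.0 [0.312 0.312 0.312 0.312 0.312]
183 67.0 77.0 71.0 50.0 [0.307 0.298 0.298 0.3   0.31 ]
184 101.0 80.0 82.0 87.0 [0.305 0.293 0.295 0.294 0.306]
185 113.0 80.0 82.0 109.0 [0.302 0.289 0.289 0.289 0.303]
186 113.0 80.0 81.0 109.0 [0.304 0.285 0.286 0.286 0.304]
187 112.0 79.0 81.0 109.0 [0.305 0.282 0.283 0.283 0.304]
188 104.0 79.0 81.0 109.0 [0.305 0.28  0.279 0.278 0.306]
189 96.0 79.0 81.0 109.0 [0.304 0.275 0.275 0.275 0.305]
190 91.0 79.0 81.0 109.0 [0.307 0.271 0.271 0.271 0.305]
191 93.0 77.0 81.0 109.0 [0.306 0.268 0.257 0.267 0.305]
192 96.0 73.0 80.0 107.0 [0.305 0.265 0.255 0.264 0.304]
193 100.0 76.0 84.0 103.0 [0.308 0.261 0.252 0.26  0.306]
194 114.0 81.0 90.0 114.0 [0.308 0.259 0.246 0.259 0.304]
195 122.0 80.0 95.0 121.0 [0.308 0.255 0.244 0.262 0.307]
196 120.0 72.0 97.0 140.0 [0.307 0.252 0.243 0.261 0.306]
197 112.0 66.0 91.0 149.0 [0.308 0.248 0.24  0.308 0.309]
198 110.0 71.0 98.0 142.0 [0.318 0.244 0.236 0.307 0.307]
199 112.0 81.0 119.0 130.0 [0.32  0.241 0.234 0.308 0.309]
[[255.4 184.7]
 [255.4 181.8]
 [255.4 183.6]
 [255.4 180.7]
 [255.3 182.5]
 [255.3 179.6]
 [255.5 193.9]
 [255.5 190.6]]
```

{"name": "jog_arm", "arguments": {
  "targets": [
    [[0.09,0,0],[0,0,0],0],
    [[0.09,0.03,0.1],[0,0,0],0],
    [[0.09,0.03,0.2],[0,0,0],0],
    [[0.09,0.03,0.3],[0,0,0],0],
    [[0.09,0.03,0.35],[0,0,0],0],
    [[0.09,0.03,0.35],[0,0,0],0]
  ]
}}

```text
time: 12.5
tool_pos: [0.6042, -0.0495, 0.231]
tool_rot: [-0.001, 0.634, 0.773, -0.001]
contact_force: [0.1, 0.0, -0.7]
gripper_width: 0.207
grasp_force: 59.0
```

{"name": "jog_arm", "arguments": {
  "targets": [
    [[0,0,0.05],[0,0,0],0],
    [[0,0,0.1],[0,0,0],0],
    [[0,0,0.15],[0,0,0],0],
    [[0,0,0.15],[0,0,0],0]
  ]
}}

```text
time: 13.0
tool_pos: [0.6042, -0.0494, 0.2273]
tool_rot: [-0.001, 0.634, 0.773, -0.001]
contact_force: [-0.5, -0.9, -1.8]
gripper_width: 0.201
grasp_force: 59.0
```

The blade went 8 mm into the slot with no contact force. Now the clockwise turn.

{"name": "jog_arm", "arguments": {
  "targets": [
    [[0,0.01,0],[0,0,1],0],
    [[0,0.02,0],[0,0,2],0],
    [[-0.01,0.03,0],[0,0,3.2],0],
    [[-0.01,0.04,0],[0,0,4.4],0],
    [[-0.02,0.04,0],[0,0,5.6],0],
    [[-0.03,0.05,0],[0,0,6.8],0],
    [[-0.04,0.05,0],[0,0,8],0],
    [[-0.05,0.05,0],[0,0,9],0]
  ]
}}

```text
time: 14.0
tool_pos: [0.6058, -0.0502, 0.2275]
tool_rot: [-0.0, 0.968, 0.251, -0.001]
contact_force: [-1.5, 0.7, -0.6]
gripper_width: 0.204
grasp_force: 59.1
```

Run:
```python
from h import *
s=state();T=tool(s); print(T[0],T[1].apply(np.eye(3)).round(3)[0],s["ft_torque"],s["contact_force"],s["joint_pos"][5])
```

```text
[ 0.60581024 -0.05015858  0.22750611] [ 0.874  0.486 -0.001] [ 0.235588   -0.07469085  0.08689773] [-1.45712065  0.71071734 -0.59630389] 0.8586683336331735
```

{"name": "jog_arm", "arguments": {
  "targets": [
    [[0,0,0],[0,0,0.8],0],
    [[0,0,0],[0,0,1.6],0],
    [[0,0,0],[0,0,2.2],0],
    [[0,0,0],[0,0,2.6],0],
    [[0,0,0],[0,0,2.6],0]
  ]
}}

```text
time: 14.62
tool_pos: [0.6059, -0.0504, 0.2275]
tool_rot: [0.0, 0.997, 0.075, -0.001]
contact_force: [-0.1, 0.7, -1.0]
gripper_width: 0.204
grasp_force: 59.1
```

Run:
```python
from h import *
s=state();T=tool(s); x=T[1].apply([1,0,0]);print(T[0],np.degrees(np.arctan2(x[1],x[0])),s["ft_torque"],s["contact_force"])
```

```text
[ 0.60591555 -0.05037941  0.22752784] 8.572851987912106 [ 0.05768989 -0.17300293  0.06025267] [-0.1013937   0.7156899  -1.04171207]
```

{"name": "jog_arm", "arguments": {
  "targets": [
    [[0,0,0],[0,0,0.4],0],
    [[0,0,0],[0,0,0.8],0],
    [[0,0,0],[0,0,1],0],
    [[0,0,0],[0,0,1],0]
  ]
}}

```text
time: 15.12
tool_pos: [0.6058, -0.0504, 0.2275]
tool_rot: [0.0, 1.0, 0.005, -0.001]
contact_force: [1.8, -0.8, -0.8]
gripper_width: 0.2
grasp_force: 59.1
```

Run:
```python
from h import *
s=state();T=tool(s); x=T[1].apply([1,0,0]);print(T[0],np.degrees(np.arctan2(x[1],x[0])),s["ft_torque"],s["contact_force"])
```

```text
[ 0.60584997 -0.05038461  0.22751919] 0.591720462181105 [-0.01263778 -0.1635923   0.31927594] [ 1.76445027 -0.8483091  -0.793269  ]
```

{"name": "jog_arm", "arguments": {
  "targets": [
    [[0,0,0],[0,0,0.3],0],
    [[0,0,0],[0,0,0.4],0],
    [[0,0,0],[0,0,0.4],0]
  ]
}}

```text
time: 15.5
tool_pos: [0.6058, -0.0504, 0.2275]
tool_rot: [0.0, 1.0, -0.023, -0.001]
contact_force: [0.3, -0.2, -1.3]
gripper_width: 0.203
grasp_force: 59.1
```

Run:
```python
from h import *
s=state();T=tool(s); x=T[1].apply([1,0,0]);print(T[0],np.degrees(np.arctan2(x[1],x[0])),s["ft_torque"],s["contact_force"])
```

```text
[ 0.60583256 -0.05042921  0.22754525] -2.610429271937604 [-0.0348887  -0.27759521  0.61262626] [ 0.30718433 -0.18737076 -1.29969505]
```

The torque rises to 0.61 N m, so the cam is on its stop. I'll back off within the play, lift and look.

{"name": "jog_arm", "arguments": {
  "targets": [
    [[0,0,0],[0,0,-0.6],0],
    [[0,0,0],[0,0,-1.1],0],
    [[0,0,-0.4],[0,0,-1.1],0],
    [[0,0,-0.9],[0,0,-1.1],0],
    [[0,0,-2],[0,0,-1.1],0],
    [[0,0,-3],[0,0,-1.1],0],
    [[0,0,-3],[0,0,-1.1],0],
    [[0,0,-3],[0,0,-1.1],0]
  ]
}}

```text
time: 16.5
tool_pos: [0.6055, -0.0504, 0.3019]
tool_rot: [0.0, 0.999, 0.053, -0.001]
contact_force: [0.4, -0.6, -1.5]
gripper_width: 0.201
grasp_force: 59.2
```

Run:
```python
from h import *
T=tool();im,d=grab_frame("wrist");tp,_=grab_frame("top")
x=T[1].apply([1,0,0]);print(T[0],np.degrees(np.arctan2(x[1],x[0])))
q=wp([fr(-.05,y,.087) for y in(-.0185,.0185)]+[T[0]+T[1].apply([0,0,.1486])],T);print(q)
k=3.
z=cv2.resize(im[80:280,150:350],(600,600),interpolation=cv2.INTER_CUBIC)
for u in q: cv2.circle(z,tuple(np.round((u-[150,80])*k).astype(int)),2,(0,255,0),-1)
cv2.imwrite("pics/w6.png",z[:,:,::-1])
```

```text
[ 0.60553237 -0.05035928  0.30188052] 6.100971098978124
[[268.77367731 168.48950515]
 [239.07875744 173.81451826]
 [254.04257461 182.01529742]]
```

View pics/w6.png

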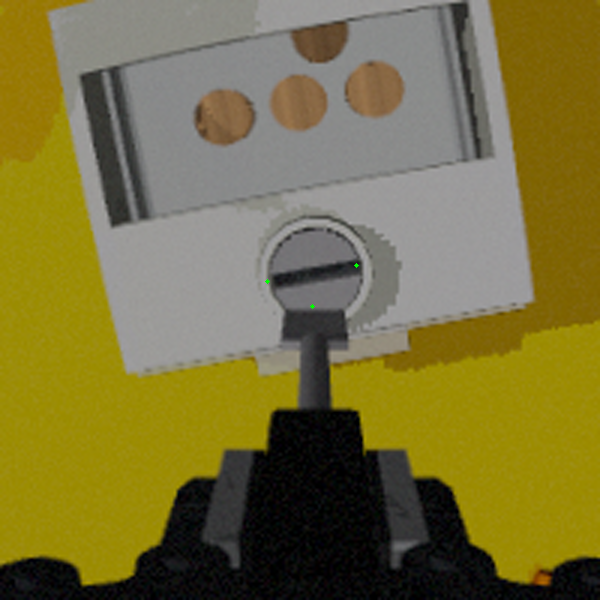

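The slot now runs from (270,281) to (358,265), exactly along the frame's y (green model points), so the cam is seated and the tray is home. Next is the mug.

Run:
```python
from h import *
print(jog([.5225,-.3335,.31],down(np.radians(100))))
```

```text
(array([-4.5 , 10.91, -0.35]), array([ -0.03,   0.02, -11.74]))
```

{"name": "jog_arm", "arguments": {
  "targets": [
    [[-0.6,1.4,-0.3],[0,0,-1.3],0],
    [[-1.2,2.8,-0.35],[0,0,-2.6],0],
    [[-1.8,4.2,-0.35],[0,0,-3.9],0],
    [[-2.4,5.6,-0.35],[0,0,-5.2],0],
    [[-3,7,-0.35],[0,0,-6.5],0],
    [[-3.6,8.4,-0.35],[0,0,-7.8],0],
    [[-4.2,9.8,-0.35],[0,0,-9.1],0],
    [[-4.5,10.9,-0.35],[0,0,-10.4],0]
  ]
}}

```text
time: 17.6
tool_pos: [0.522, -0.3345, 0.31]
tool_rot: [-0.002, 0.71, 0.705, -0.001]
contact_force: [-0.7, 0.3, -1.2]
gripper_width: 0.201
grasp_force: 59.2
```

Run:
```python
from h import *
print(jog([.5225,-.3335,.31],down(np.radians(100))))
```

```text
(array([ 0.04,  0.02, -0.  ]), array([-0.03, -0.01, -1.3 ]))
```

{"name": "jog_arm", "arguments": {
  "targets": [
    [[0.04,0.02,0],[0,0,-1.3],0],
    [[0.04,0.02,0],[0,0,-1.3],0],
    [[0.04,0.02,0],[0,0,-1.3],0]
  ]
}}

```text
time: 17.98
tool_pos: [0.5235, -0.3319, 0.3108]
tool_rot: [-0.001, 0.645, 0.764, -0.001]
contact_force: [-0.1, -0.0, -0.8]
gripper_width: 0.203
grasp_force: 59.2
```

Run:
```python
from h import *
T=tool();im,d=grab_frame("wrist")
print(T[0]); C0=np.array([.5225,-.3335,0])
t=np.linspace(0,2*np.pi,24,endpoint=False)
q=np.r_[wp([C0+[.03*np.cos(a),.03*np.sin(a),.11] for a in t],T),wp([T[0]+T[1].apply([0,0,.1486])],T)];print(q[-1])
k=3.
z=cv2.resize(im[60:260,150:350],(600,600),interpolation=cv2.INTER_CUBIC)
for u in q: cv2.circle(z,tuple(np.round((u-[150,60])*k).astype(int)),2,(0,255,0),-1)
cv2.imwrite("pics/w7.png",z[:,:,::-1])
np.savez("w7.npz",p=T[0],q=T[1].as_quat())
```

```text
[ 0.52352171 -0.33187884  0.31077914]
[255.33722633 182.13529003]
```

View pics/w7.png

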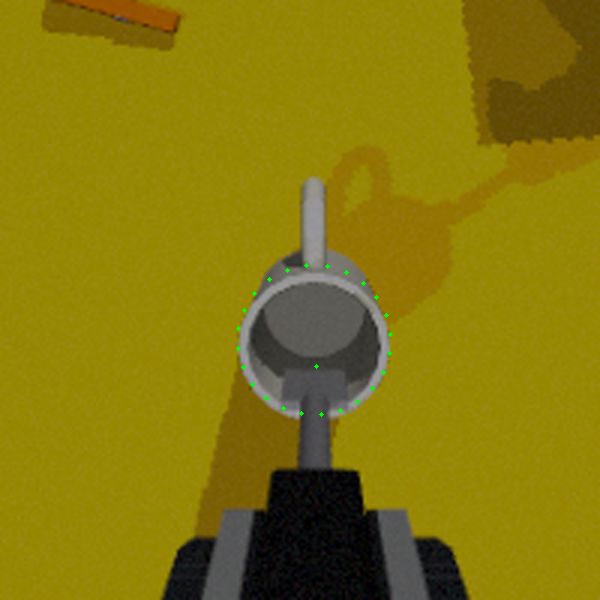

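The handle points straight along the tool's x (from (314,270) to (314,180)), so the mug yaw is 10°. The rim centre (314,345) is about 1.5 mm closer to the tool's -x than assumed. I'll go in at a 0.28 rad tilt toward the handle, along the driver's axis.

```bash
cat >> h.py <<'E'
MC=np.array([.5228,-.335,0]); MR=R.from_euler('z',np.radians(10))
def mugpose(s,phi=.28,y=-.014,z=.007):
    "tip s metres up the driver axis from (0,y,z) in the mug"
    rd=MR*R.from_euler('x',-phi); rot=rd*down(np.pi/2)
    P=MC+MR.apply([0,y,z])+rd.apply([0,0,s]); return P-rot.apply([-.002,0,.1486]),rot
E
python3 - <<'E'
from h import *
for s in(.14,.125,.06,0): print(s,mugpose(s)[0],jog(*mugpose(s)))
E
```

```text
0.14 [ 0.51104778 -0.26834984  0.28380789] (array([ 2.59, -0.07,  1.09]), array([-0.02, -2.01, -0.04]))
0.125 [ 0.51176761 -0.27243219  0.26939206] (array([ 2.42, -0.06,  1.67]), array([-0.02, -2.01, -0.04]))
0.06 [ 0.51488687 -0.29012241  0.20692345] (array([ 1.7 , -0.05,  4.16]), array([-0.02, -2.01, -0.04]))
0 [ 0.51776619 -0.30645184  0.14926013] (array([ 1.04, -0.04,  6.47]), array([-0.02, -2.01, -0.04]))
```

{"name": "jog_arm", "arguments": {
  "targets": [
    [[1.3,-0.07,0.4],[0,-1,0],0],
    [[2.59,-0.07,1.09],[0,-2.01,0],0],
    [[2.59,-0.07,1.09],[0,-2.01,0],0],
    [[2.42,-0.06,1.67],[0,-2.01,0],0],
    [[2.2,-0.06,2.5],[0,-2.01,0],0],
    [[1.95,-0.06,3.3],[0,-2.01,0],0],
    [[1.7,-0.05,4.16],[0,-2.01,0],0],
    [[1.7,-0.05,4.16],[0,-2.01,0],0]
  ]
}}

```text
time: 19.02
tool_pos: [0.5134, -0.2911, 0.2036]
tool_rot: [0.103, 0.639, 0.757, -0.092]
contact_force: [-0.1, 0.3, -0.9]
gripper_width: 0.205
grasp_force: 59.1
```

Run:
```python
from h import *
print(tool()[0]);
for s in(.02,.005,0): print(jog(*mugpose(s)))
```

```text
[ 0.51342879 -0.29111709  0.20363828]
(array([-0.01,  0.08,  1.47]), array([-0.06, -0.02, -0.03]))
(array([-0.01,  0.08,  2.07]), array([-0.06, -0.02, -0.03]))
(array([-0.02,  0.08,  2.27]), array([-0.06, -0.02, -0.03]))
```

{"name": "jog_arm", "arguments": {
  "targets": [
    [[0,0.02,0.6],[0,0,0],0],
    [[0,0.02,1.2],[0,0,0],0],
    [[0,0.02,1.8],[0,0,0],0],
    [[0,0.02,2.1],[0,0,0],0],
    [[0,0.02,2.3],[0,0,0],0],
    [[0,0.02,2.3],[0,0,0],0],
    [[0,0.02,2.3],[0,0,0],0]
  ]
}}

```text
time: 19.9
tool_pos: [0.5185, -0.3065, 0.153]
tool_rot: [0.107, 0.638, 0.757, -0.091]
contact_force: [0.2, -0.2, -1.1]
gripper_width: 0.208
grasp_force: 59.2
```

{"name": "jog_arm", "arguments": {
  "targets": [
    [[0,0,0.1],[0,0,0],0],
    [[0,0,0.2],[0,0,0],0],
    [[0,0,0.2],[0,0,0],0],
    [[0,0,0.2],[0,0,0],0]
  ]
}}

```text
time: 20.4
tool_pos: [0.5185, -0.3078, 0.1478]
tool_rot: [0.107, 0.638, 0.757, -0.091]
contact_force: [-0.7, 0.4, 0.9]
gripper_width: 0.2
grasp_force: 59.6
```

Run:
```python
from h import *
T=tool();s=state();print(s["contact_force"],MR.inv().apply(T[0]+T[1].apply([-.002,0,.1486])-MC))
b=grab_frame("scene")[0];p=w2p("scene",[[.52,-.32,.12]])[0].astype(int)
cv2.imwrite("pics/w8.png",cv2.resize(b[p[1]-70:p[1]+60,p[0]-65:p[0]+65,::-1],(590,590),interpolation=cv2.INTER_CUBIC))
```

```text
[-0.66768173  0.35817629  0.92543511] [ 8.70781669e-05 -1.56524345e-02  5.59590557e-03]
```

View pics/w8.png

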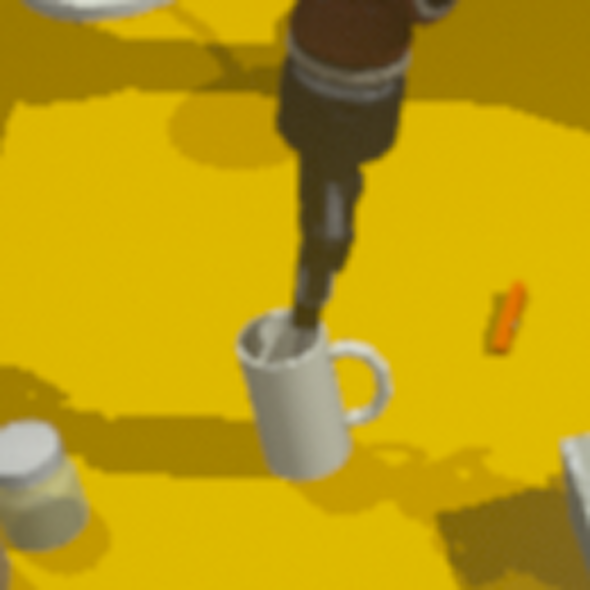

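The picture shows the driver in the upright mug, leaning toward the handle (right). The light force change shows the blade on the floor. Release gradually.

{"name": "jog_arm", "arguments": {
  "targets": [
    [[0,0,0],[0,0,0],30],
    [[0,0,0],[0,0,0],50],
    [[0,0,0],[0,0,0],80],
    [[0,0,0],[0,0,0],80],
    [[0,0,0],[0,0,0],80],
    [[0,0,0],[0,0,0],80]
  ]
}}

```text
time: 21.2
tool_pos: [0.5183, -0.3077, 0.1475]
tool_rot: [0.106, 0.638, 0.757, -0.091]
contact_force: [0.3, 0.6, -0.4]
gripper_width: 0.801
grasp_force: 0.0
```

{"name": "jog_arm", "arguments": {
  "targets": [
    [[0,0,-0.5],[0,0,0],80],
    [[0,0,-1.2],[0,0,0],80],
    [[0,0,-2.2],[0,0,0],80],
    [[0,0,-3.5],[0,0,0],80],
    [[0,0,-5],[0,0,0],80],
    [[0,0,-6],[0,0,0],80],
    [[0,0,-6],[0,0,0],80],
    [[0,0,-6],[0,0,0],80]
  ]
}}

```text
time: 22.2
tool_pos: [0.5113, -0.2665, 0.2911]
tool_rot: [0.106, 0.638, 0.757, -0.091]
contact_force: [-0.1, -1.3, -0.5]
gripper_width: 0.802
grasp_force: 0.0
```

Run:
```python
from h import *
print(tool()[0])
b,d=grab_frame("scene");p=w2p("scene",[[.52,-.32,.12]])[0].astype(int)
cv2.imwrite("pics/w9.png",cv2.resize(b[p[1]-70:p[1]+60,p[0]-65:p[0]+65,::-1],(590,590),interpolation=cv2.INTER_CUBIC))
L=MR.inv().apply(cloud("scene",d).reshape(-1,3)-MC)
m=L[(np.hypot(L[:,0],L[:,1])<.04)&(L[:,2]>.104)&(L[:,2]<.112)];print("rim",np.r_[m.min(0),m.max(0)].round(3))
h=L[(np.hypot(L[:,0],L[:,1])<.1)&(L[:,2]>.118)&(L[:,2]<.22)&(b.reshape(-1,3).max(1)<90)];h=h[np.argsort(h[:,2])];print(h[::12].round(3))
```

```text
[ 0.51130101 -0.26648975  0.29109805]
rim [-0.032 -0.028  0.104  0.031  0.03   0.112]
[[0.007 0.026 0.122]
 [0.009 0.036 0.129]
 [0.009 0.029 0.139]
 [0.006 0.036 0.147]
 [0.01  0.038 0.158]
 [0.01  0.036 0.166]
 [0.01  0.05  0.175]
 [0.009 0.048 0.182]]
```

View pics/w9.png

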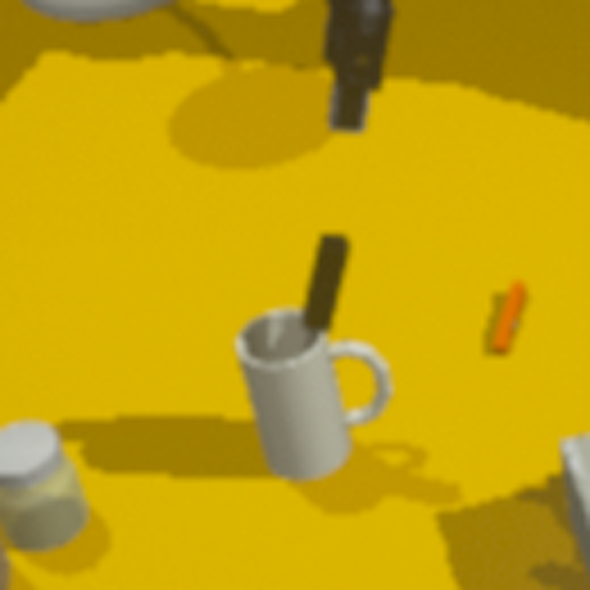

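The driver leans against the handle-side rim. Its end is at y ≈ 47 mm and x ≈ 0 in the mug frame, the mug is upright, and the gripper is clear.

```bash
python3 -c "
from plant import *
print(job_done())"
```

```text
the job is handed in; nothing more can be done
None
```

The job is handed in, though no verdict came back: the tray is home, the cam is seated on its stop, and the driver stands blade down in the upright mug, leaning against the rim on the handle side.

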